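Hang the blue glaze test tile on its peg

TASK

Pull the tile drawer all the way out to its stop and leave it open. Take out the blue glaze test tile and hang it by its hole on the empty peg under the blue colour mark, straight, glazed face outward and lying flat against the sloping board. Leave the amber tile on its peg and the two glaze jars as they are.

Things in the scene. Friction and masses are not known exactly. Their poses are not given: they have to be found in the camera images.
- chest_drawer0 (a joint): drawer of a low white chest (220 deep, 220 wide, 90 high); value = pulled out, m: 0 shut, stop at 0.150; slides along the chest's -x, to the robot. Light wood front, top at height 77 mm; inside 178 wide, 175 long, floor at height 22, walls up to 68. Fully out, 130 mm of the inside is uncovered.
- chest_drawer0_handle (a point): middle of the drawer's steel bar handle, bar 110 long along the chest's y, 10 thick, 35 mm in front of the drawer front, at height 52 mm; moves with the drawer. Its x axis points into the chest (away from the pull).
- chest: the chest; origin at the centre of its underside, front (drawer) at its own -x; fixed
- blue_tile: fired clay test tile with blue glaze on its upper face, flat plate 90 long (x) x 44 wide (y) x 8 thick (z), 65 g; lies in the drawer, glaze up, covered until the drawer is pulled. Origin at the centre of its underside, z out of the glazed face, x towards the end with the hole.
- blue_hole (a point): centre of the blue tile's through hole (13 mm diameter), at x = +33 mm of the tile, mid thickness (z = 4 mm); axes as the tile's
- peg_blue: white card (170 x 74) with blue stripe above a dark steel peg, fixed on a wooden board sloping 30 degrees from level, facing the robot and up. Origin: the peg's root on the card's face; z along the peg, outward, square to the board; x up the slope; y across. Peg 6 mm diameter, 26 long, chamfered tip. Card ends 130 mm below and 40 above the peg; board 260 wide.
- amber_tile: like the blue tile but amber, hanging on the neighbouring peg 110 mm across the board; same size and axes; loose
- purple_jar: grey-purple glaze jar, 56 diameter, 100 high, upright on the table; origin at the centre of its underside
- yellow_jar: yellow glaze jar, 52 diameter, 85 high, upright on the chest's top; origin at the centre of its underside

How it is judged (in metres and radians):
On the way:
1. the drawer is pulled out to its stop (at least 140 mm) (value of joint chest_drawer0 above 0.14 m), for 0.2 s.
At the end, for the whole second after the job is handed in: The drawer is still open (125 mm or more); the peg stands in the blue tile's hole with the hole's centre within 11 mm of the peg's root, the tile hanging down the slope from it, within 0.35 rad of straight, within 0.2 rad of flat on the board, glaze outward, at rest (value of joint chest_drawer0 above 0.125 m and distance between blue_hole and peg_blue below 0.011 m and x of blue_tile in the frame of peg_blue below -0.02 m and angle between the z axis of blue_tile and the z axis of peg_blue, either way round below 0.2 rad and z of blue_hole in the frame of peg_blue above 0 m and angle between blue_tile's own z axis and vertical below 1.2 rad and angle between the x axis of blue_tile and the x axis of peg_blue, either way round below 0.35 rad and linear speed of blue_tile below 0.02 m/s); the robot touches nothing.
It fails at once if the amber tile is shifted by more than 20 mm (distance of amber_tile from where it was at the start of the episode above 0.02 m).
It fails at once if the purple jar is shifted by more than 20 mm or tipped (distance of purple_jar from where it was at the start of the episode above 0.02 m or angle between purple_jar's own z axis and vertical above 0.4 rad).
It fails at once if the yellow jar is shifted by more than 20 mm or tipped (distance of yellow_jar from where it was at the start of the episode above 0.02 m or angle between yellow_jar's own z axis and vertical above 0.4 rad).
It also fails if it takes over 58 s, if anything falls off the work surface, if the arm or the gripper's body presses on something with over 40 N, if the wrist force passes 120 N, or if a joint passes its speed limit or range.

ROBOT

A 6-joint arm with a two-finger parallel gripper is mounted at the origin on the work surface. World frame = base frame: x ahead of the robot, y to its left, z up, the work surface at z = 0. Lengths are in m, angles in degrees, forces in N, time in s.
With the tool pointing down it reaches from about 0.4 to 0.825 m from the base axis. Payload 7 kg.
Tool frame: the origin (TCP) lies on the centre line of the jaws, within the pads' length; the fingertips stand 19 mm ahead of it and the grasp point (between the pads) is the TCP (r.tips_ahead is the distance from the TCP to the fingertips, in m); z points along the fingers, y is the line along which they close (so a half turn about z gives the same grasp; the last joint's range is limited). The gripper opens to 88 mm and grips with 3 to 60 N. Pads are 19 mm wide; open, the fingers measure 130 mm over their backs; the gripper's body (78 mm by 193 mm) begins 47 mm behind the grasp point.
Start: joints at [88.528, 20.546, 0.682, 0, -70.136, -16.507], TCP at [0.208, 0.642, 0.246] pointing down, gripper open.
Joint ranges: [-176.03, 176.03], [-82.01, 121.73], [-58.28, 71.71], [-173.87, 95.51], [-174.79, -0.11], [-173.66, 173.66]. Speed limits (degrees/s): [136.94, 136.94, 172.46, 180, 180, 180].

INTERFACE

Orientations are given as [roll, pitch, yaw] about the fixed x, y, z axes, in that order (R = Rz(yaw) Ry(pitch) Rx(roll)).
In Python, from plant import r, viewer, close_job gives the robot as it stands. The module is installed in compiled form; this text tells all that it offers.
- The arm moves only by the tool arm_command, never from a script. Its arguments are lists of equal length, an entry for each row: "travel": the shift along the world's x, y, z scaled (see below), a list of three; "delta_rot": the turn, a rotation vector about the world's x, y, z scaled (see below), a list of three. In form: {"travel": [[dx, dy, dz], ...], "delta_rot": [[rx, ry, rz], ...]}. A call has 1 to 20 rows; each row is the pose to reach, as a shift and turn from the pose commanded when the call began; what a row does not reach only later rows make up. The controller multiplies each number of a shift by 0.5 m and each number of a turn by 90 degrees. A row lasts 1/8 s, in which the tool goes at most 62.5 mm and 10.7 degrees, less where a joint would pass 70% of its speed; a pose out of reach is approached as far as the arm can. A call with a number of a shift or a turn outside -1 to 1 is refused whole. A call with a gripper value outside its range is refused whole. "grip" is the opening, from 0 (shut) to 1 (fully open), set as the call begins (left out, the last holds). The fingers move at their own pace and stop on an object; "newtons" is the grip in N (left out, the last holds). Time passes only in rows, so rows that repeat a pose let the fingers close. It gives the time, the measured TCP pose, the force, the opening and the grip force at its end, in the units of the state.
- r.get_state(): the state, without advancing time (a new reading comes with each control period).
- viewer.capture(name): name is "scene" or "top" or "wrist"; returns a dict with "img" (400x640x3 uint8, red, green, blue), "camera_matrix" (3x3 intrinsics, pixels), "R" (3x3) and "t" (3): a world point X has camera coordinates R X + t; the wrist camera has in their place "mount" (4x4, takes a point from camera to tool coordinates, whose origin is the TCP and whose axes are the flange's). Camera axes: x right, y down, z forward; pixel columns grow to the right and rows downward; lengths in m; the calibration is good to about 2 mm. A picture is of the moment at which its call begins: read the wrist's pose just before it. There is no depth.
- close_job(): hands the job in; it is judged then, once.
The state is a dict: "time_s": time; "joints": joint angles; "qd": joint speeds; "joint_torque": joint torques, N m; "tcp_pos": TCP position; "eef_rot": TCP orientation; "contact_force": force on the tool from outside, world axes, zero at the start; "moment": the same for the moment, N m; "gripper_width": finger opening in m; "gripper_force": force on a finger pad.
Only numpy, scipy, OpenCV 4.12 (cv2) and the standard library are available. Lean on these libraries where they do the work, as an engineer would, in place of code of your own. Each camera call takes 0.05 s, during which the arm holds its last target. There are 200 camera calls.

## Working session

There is one attempt and no reset: what is moved stays moved. The work goes in short steps, Python scripts to look and compute and a tool call to move; the robot and the scene stay as the last step left them, time stands still between calls to the robot, and variables do not carry over. Pictures are saved under pics/ and viewed, at most 10 in all, crops included, and the job is handed in when it is done.

Besides the shell and the picture viewer there is one more tool, called after "Call:" in YAML: its name, and indented under it one key for each argument. arm_command: Moves the arm, as the interface text tells. Shifts and turns lie within -1 to 1; 1 stands for 0.5 m of shift or 90 degrees of turn. Its arguments: {"type":"object","properties":{"travel":{"type":"array"},"delta_rot":{"type":"array"},"grip":{"type":"number"},"newtons":{"type":"number"}},"required":["travel","delta_rot"]}

```bash
mkdir -p pics; cat > h.py <<'E'
import numpy as np, cv2
from plant import r, viewer, close_job
from scipy.spatial.transform import Rotation as Ro
def cam(name):
    s=r.get_state(); c=viewer.capture(name); K=np.array(c["camera_matrix"])
    if name=="wrist":
        T=np.eye(4); T[:3,:3]=Ro.from_euler('xyz',s["eef_rot"],degrees=True).as_matrix(); T[:3,3]=s["tcp_pos"]
        W=np.linalg.inv(T@np.array(c["mount"])); R,t=W[:3,:3],W[:3,3]
    else: R,t=np.array(c["R"]),np.array(c["t"])
    return c["img"],K,R,t
def save(n,img): cv2.imwrite(f"pics/{n}.png",cv2.cvtColor(img,cv2.COLOR_RGB2BGR))
def atz(uv,z,K,R,t):
    d=R.T@np.linalg.inv(K)@np.array([uv[0],uv[1],1.]); o=-R.T@t
    return o+d*(z-o[2])/d[2]
def tri(obs):
    A=[];b=[]
    for uv,K,R,t in obs:
        d=R.T@np.linalg.inv(K)@np.array([uv[0],uv[1],1.]); d/=np.linalg.norm(d); o=-R.T@t
        P=np.eye(3)-np.outer(d,d); A.append(P); b.append(P@o)
    return np.linalg.lstsq(np.vstack(A),np.hstack(b),rcond=None)[0]
def proj(X,K,R,t):
    p=K@(R@np.asarray(X)+t); return p[:2]/p[2]
E
python3 - <<'E'
from h import *
import pickle
d={}
for n in ("scene","top","wrist"):
    d[n]=cam(n); 
    save(n+"0",d[n][0]); print(n,-d[n][2].T@d[n][3])
pickle.dump(d,open("d0.pkl","wb"))
print(r.get_state())
E
```

```text
scene [0.99595553 0.51033843 0.85283676]
top [0.59164749 0.02276879 0.9687182 ]
wrist [0.28365019 0.61598915 0.38368738]
{'time_s': 0.15, 'joints': array([ 8.85288117e+01,  2.05823050e+01,  6.47570269e-01, -1.37329435e-02,
       -7.01368811e+01, -1.65063584e+01]), 'qd': array([ 0.09693617, -0.04985589,  0.18427606, -0.01582083, -0.06367934,
       -0.02742168]), 'joint_torque': array([-9.86053965e-04, -5.83275282e+01,  2.93292600e+01,  7.00112388e+00,
        8.75334721e-03, -1.10900089e-04]), 'tcp_pos': array([0.20826329, 0.64171592, 0.24485063]), 'eef_rot': array([ 1.79927667e+02, -7.96970424e-03, -1.79822158e+01]), 'contact_force': array([ 0.18440172, -0.37524324,  0.03132911]), 'moment': array([-0.00848113, -0.00661124, -0.03217779]), 'gripper_force': 0.0, 'gripper_width': 0.08742438143751441}
```

View pics/scene0.png

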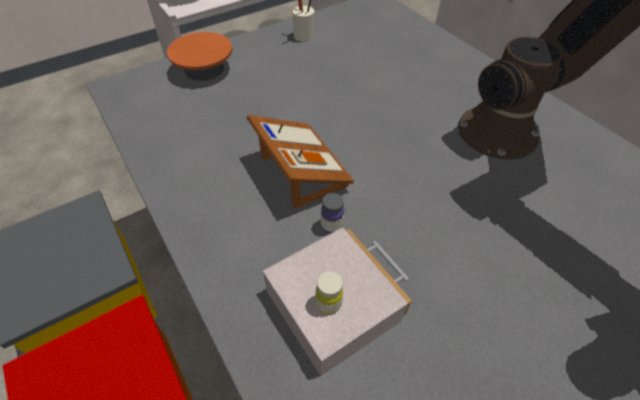

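View pics/top0.png

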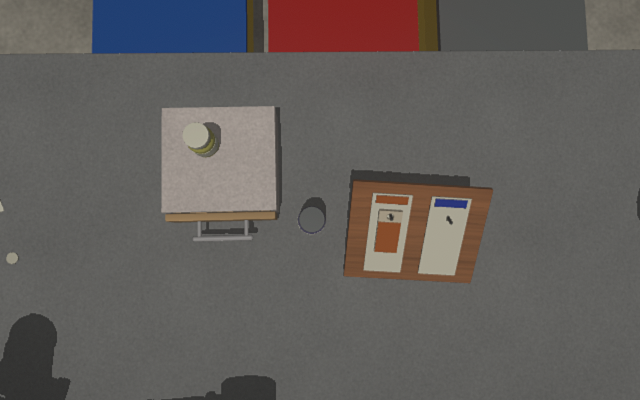

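The scene view shows the board with the blue peg near (281,128), the purple jar at (333,213), and the chest with its handle at (388,262). In the top view the handle bar runs from (194,239) to (252,238), the peg is near (449,220), and the purple jar is at (312,219). I'll zoom in next.

```bash
python3 - <<'E'
import pickle,cv2,numpy as np
d=pickle.load(open("d0.pkl","rb"))
def c(n,x,y,w,h,s): return cv2.resize(d[n][0][y:y+h,x:x+w],(w*s,h*s),interpolation=cv2.INTER_CUBIC)
a=c("top",340,175,160,110,5)      # 800x550
b=np.hstack([c("top",155,200,130,50,3),c("scene",240,105,80,50,5)])
cv2.imwrite("pics/a.png",cv2.cvtColor(a,4)); 
bb=np.vstack([np.hstack([c("top",155,195,133,55,3),c("scene",350,225,100,41,4)[:, :400][:164]])[:164] if 0 else c("top",155,195,133,50,6),c("scene",245,110,133,50,6)])
cv2.imwrite("pics/b.png",cv2.cvtColor(bb,4))
E
```

```text
Traceback (most recent call last):
ValueError: all the input array dimensions except for the concatenation axis must match exactly, but along dimension 0, the array at index 0 has size 150 and the array at index 1 has size 250
```

```bash
python3 - <<'E'
import pickle,cv2,numpy as np
d=pickle.load(open("d0.pkl","rb"))
def c(n,x,y,w,h,s): return cv2.resize(d[n][0][y:y+h,x:x+w],(w*s,h*s),interpolation=cv2.INTER_CUBIC)
cv2.imwrite("pics/a.png",cv2.cvtColor(c("top",340,175,160,110,5),4))
cv2.imwrite("pics/b.png",cv2.cvtColor(np.vstack([c("top",155,195,133,48,6),c("scene",245,110,133,50,6)]),4))
E
```

```text
(no output)
```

View pics/a.png

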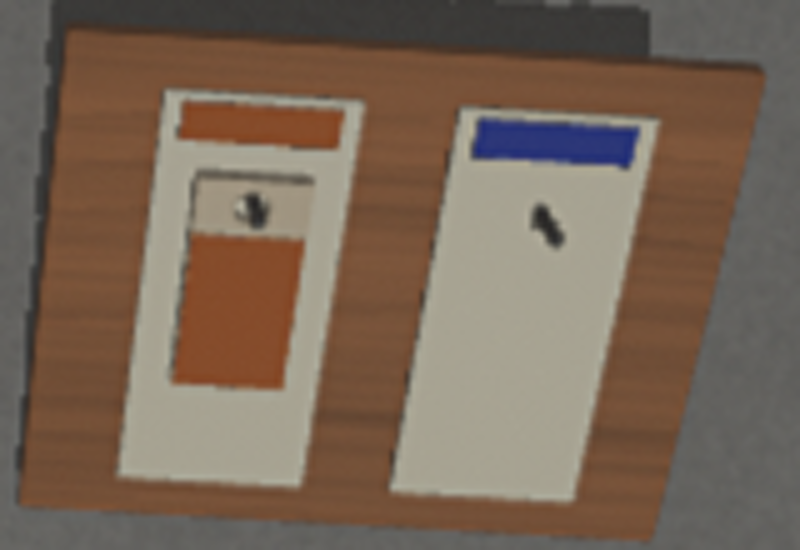

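View pics/b.png

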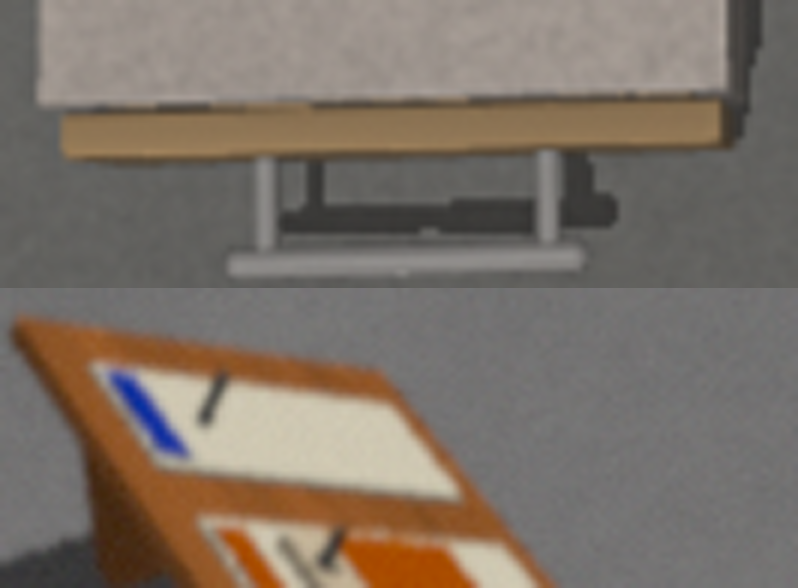

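The crops give the blue card's corners in crop a at (462,107), (660,120), (575,502) and (390,491), with the peg running from (538,208) to (557,243). In crop b the handle bar runs from (230,265) to (582,257). Next I'll fit poses to these.

```bash
python3 - <<'E'
from h import *
import pickle
from scipy.optimize import least_squares
d=pickle.load(open("d0.pkl","rb"))
def px(u,v,x,y,s,v0=0): return np.array([x+(u+.5)/s-.5,y+(v-v0+.5)/s-.5])
T=[px(*p,340,175,5) for p in [(462,107),(660,120),(575,502),(390,491),(538,208),(557,243)]]
S=[px(*p,245,110,6,288) for p in [(160,465),(92,362),(390,402),(462,500),(205,420),(223,378)]]
P=np.array([(.04,.037,0),(.04,-.037,0),(-.13,-.037,0),(-.13,.037,0),(0,0,0),(0,0,.026)])
w=[1,1,1,1,.7,.7]
def pose(q): return Ro.from_euler('zyx',q[:3])*1, q[3:6]
def f(q,wt=1,ws=1):
    R,t=pose(q); e=[]
    for a,b,c,k in zip(P,T,S,w):
        X=R.apply(a)+t
        e+=list(k*wt*(proj(X,*d["top"][1:])-b))+list(k*ws*(proj(X,*d["scene"][1:])-c))
    return np.array(e)
for wt,ws in((1,1),(1,.05),(.05,1)):
    q=least_squares(f,[0,-np.pi/6,0,.56,-.2,.13],args=(wt,ws)).x
    print(np.rad2deg(q[:3]).round(2),q[3:].round(4))
    if wt==ws: print(f(q).round(2))
h=[atz(px(*p,155,195,6),.054,*d["top"][1:]) for p in [(230,266),(584,258)]]
print("handle",h,np.linalg.norm(h[0]-h[1]))
fr=[atz(px(*p,155,195,6),.077,*d["top"][1:]) for p in [(62,115),(724,101),(724,148),(62,158)]]
print("front",fr)
for n,p,z in(("pj",(312,219),.1),("pj2",(312,219),.0),("yj",(195,135),.175)): print(n,atz(p,z,*d["top"][1:]))
E
```

```text
Traceback (most recent call last):
TypeError: Argument 'other' has incorrect type (expected scipy.spatial.transform._rotation.Rotation, got int)
```

```bash
cat > m.py <<'E'
from h import *
import pickle
from scipy.optimize import least_squares
d=pickle.load(open("d0.pkl","rb"))
def px(u,v,x,y,s,v0=0): return np.array([x+(u+.5)/s-.5,y+(v-v0+.5)/s-.5])
T=[px(*p,340,175,5) for p in [(462,107),(660,120),(575,502),(390,491),(538,208),(557,243)]]
S=[px(*p,245,110,6,288) for p in [(160,465),(92,362),(390,402),(462,500),(205,420),(223,378)]]
P=np.array([(.04,.037,0),(.04,-.037,0),(-.13,-.037,0),(-.13,.037,0),(0,0,0),(0,0,.026)])
w=[1,1,1,1,.7,.7]
def pose(q): return Ro.from_euler('ZYX',q[:3]), q[3:6]
def f(q,wt=1,ws=1):
    R,t=pose(q); e=[]
    for a,b,c,k in zip(P,T,S,w):
        X=R.apply(a)+t
        e+=list(k*wt*(proj(X,*d["top"][1:])-b))+list(k*ws*(proj(X,*d["scene"][1:])-c))
    return np.array(e)
for wt,ws in((1,1),(1,.05),(.05,1)):
    q=least_squares(f,[0,-np.pi/6,0,.56,-.2,.13],args=(wt,ws)).x
    print(np.rad2deg(q[:3]).round(2),q[3:].round(4))
    if wt==ws: print(f(q).round(2))
h=[atz(px(*p,155,195,6),.054,*d["top"][1:]) for p in [(230,266),(584,258)]]
print("handle",h,np.linalg.norm(h[0]-h[1]))
fr=[atz(px(*p,155,195,6),.077,*d["top"][1:]) for p in [(62,115),(724,101),(724,148),(62,158)]]
print("front",fr)
for n,p,z in(("pj",(312,219),.1),("pj2",(312,219),.0),("yj",(195,135),.175)): print(n,atz(p,z,*d["top"][1:]))
E
python3 m.py
```

```text
[ -4.36 -29.75  -1.41] [ 0.6238 -0.2425  0.1168]
[-0.33  0.28 -0.34  0.13 -0.27  0.44 -0.51 -0.12 -0.41  0.23 -0.39  0.
  0.04 -0.09 -0.24 -0.32  0.28  0.39 -0.71  0.21 -0.16 -0.01 -0.   -0.49]
[ -4.23 -29.96  -1.  ] [ 0.6241 -0.2413  0.1218]
[ -4.61 -29.77  -1.6 ] [ 0.6216 -0.2445  0.1141]
handle [array([0.59128222, 0.25226994, 0.054     ]), array([0.59164461, 0.13506189, 0.054     ])] 0.11720860568023234
front [array([0.64125405, 0.30081229, 0.077     ]), array([0.64199027, 0.08622909, 0.077     ]), array([0.626603  , 0.08640126, 0.077     ]), array([0.62728309, 0.30069688, 0.077     ])]
pj [0.62489393 0.01452956 0.1       ]
pj2 [0.628721   0.01358112 0.        ]
yj [0.77389025 0.21887941 0.175     ]
```

Call:
arm_command:
  travel:
    - [0.802,-0.896,-0.19]
    - [0.802,-0.896,-0.19]
    - [0.802,-0.896,-0.19]
    - [0.802,-0.896,-0.19]
    - [0.802,-0.896,-0.19]
    - [0.802,-0.896,-0.19]
    - [0.802,-0.896,-0.19]
    - [0.802,-0.896,-0.19]
    - [0.802,-0.896,-0.19]
    - [0.802,-0.896,-0.19]
    - [0.802,-0.896,-0.19]
    - [0.802,-0.896,-0.19]
    - [0.802,-0.896,-0.19]
    - [0.802,-0.896,-0.19]
  delta_rot:
    - [0,0,0.2]
    - [0,0,0.2]
    - [0,0,0.2]
    - [0,0,0.2]
    - [0,0,0.2]
    - [0,0,0.2]
    - [0,0,0.2]
    - [0,0,0.2]
    - [0,0,0.2]
    - [0,0,0.2]
    - [0,0,0.2]
    - [0,0,0.2]
    - [0,0,0.2]
    - [0,0,0.2]
  grip: 0
  newtons: 10

```text
time_s: 1.9
tcp_pos: [0.6089, 0.195, 0.151]
eef_rot: [-180.0, -0.0, 0.1]
contact_force: [0.2, 0.2, -0.6]
gripper_width: 0.0005
gripper_force: 0.0
```

```bash
python3 - <<'E'
from h import *
s=r.get_state();print(s['tcp_pos'],s['eef_rot'],s['time_s'],s['joints'])
i,K,R,t=cam("wrist"); save("w1",i)
for y in(-.055,0,.055): print(proj((.5915,.1937+y,.057),K,R,t), proj((.627,.1937+2*y,.077),K,R,t))
E
```

```text
[0.60892686 0.19503529 0.15096998] [-1.79978069e+02 -2.68898195e-02  1.08939585e-01] 1.9 [ 3.52142249e+01  2.13280355e+01 -1.11847337e+01 -2.93975454e-03
 -5.74526202e+01  5.48963006e+01]
[387.79159427 228.89288814] [473.78834187 193.83622681]
[319.97629102 228.70721207] [320.070742   193.43245347]
[252.18998222 228.52161538] [166.5020342  193.02907123]
```

View pics/w1.png

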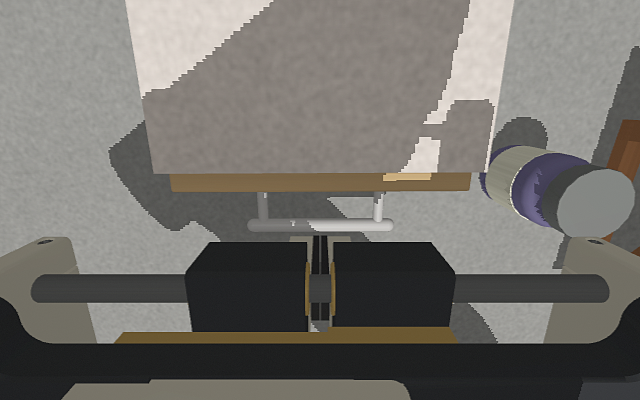

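The bar spans about (248–394, 225) and the wooden front's edge is at row 191. That puts the bar about 2 mm further out than I estimated. The hook point is x≈0.613.

Call:
arm_command:
  travel:
    - [0.008,-0.003,0]
    - [0.008,-0.003,-0.06]
    - [0.008,-0.003,-0.12]
    - [0.008,-0.003,-0.16]
    - [0.008,-0.003,-0.19]
    - [0.008,-0.003,-0.19]
    - [0.008,-0.003,-0.19]
  delta_rot:
    - [0,0,0]
    - [0,0,0]
    - [0,0,0]
    - [0,0,0]
    - [0,0,0]
    - [0,0,0]
    - [0,0,0]

```text
time_s: 2.82
tcp_pos: [0.6139, 0.1928, 0.0564]
eef_rot: [-180.0, -0.1, 0.0]
contact_force: [0.6, 0.1, 0.3]
gripper_width: 0.0004
gripper_force: 0.0
```

Call:
arm_command:
  travel:
    - [-0.01,0,0]
    - [-0.02,0,0]
    - [-0.04,0,0]
    - [-0.07,0,0]
    - [-0.1,0,0]
    - [-0.13,0,0]
    - [-0.16,0,0]
    - [-0.19,0,0]
    - [-0.22,0,0]
    - [-0.25,0,0]
    - [-0.275,0,0]
    - [-0.29,0,0]
    - [-0.3,0,0]
    - [-0.305,0,0]
    - [-0.31,0,0]
    - [-0.31,0,0]
  delta_rot:
    - [0,0,0]
    - [0,0,0]
    - [0,0,0]
    - [0,0,0]
    - [0,0,0]
    - [0,0,0]
    - [0,0,0]
    - [0,0,0]
    - [0,0,0]
    - [0,0,0]
    - [0,0,0]
    - [0,0,0]
    - [0,0,0]
    - [0,0,0]
    - [0,0,0]
    - [0,0,0]

```text
time_s: 4.82
tcp_pos: [0.4615, 0.1928, 0.0558]
eef_rot: [-180.0, -0.3, 0.1]
contact_force: [20.3, -8.1, -10.7]
gripper_width: 0.0004
gripper_force: 9.7
```

Call:
arm_command:
  travel:
    - [-0.004,0,0]
    - [-0.008,0,0]
    - [-0.012,0,0]
    - [-0.012,0,0]
  delta_rot:
    - [0,0,0]
    - [0,0,0]
    - [0,0,0]
    - [0,0,0]

```text
time_s: 5.32
tcp_pos: [0.4609, 0.1931, 0.0561]
eef_rot: [-179.9, -0.7, 0.2]
contact_force: [55.5, -22.5, -35.4]
gripper_width: 0.0004
gripper_force: 27.0
```

Call:
arm_command:
  travel:
    - [0.02,0,0]
    - [0.03,0,0]
    - [0.03,0,0]
    - [0.03,0,0.1]
    - [0.04,0,0.22]
    - [0.04,0,0.34]
    - [0.04,0,0.4]
    - [0.04,0,0.4]
  delta_rot:
    - [0,0,0]
    - [0,0,0]
    - [0,0,0]
    - [0,0,0]
    - [0,0,0]
    - [0,0,0]
    - [0,0,0]
    - [0,0,0]
  grip: 0.8

```text
time_s: 6.32
tcp_pos: [0.4727, 0.1935, 0.2585]
eef_rot: [-179.8, -0.2, 0.1]
contact_force: [0.3, -0.8, -0.9]
gripper_width: 0.0692
gripper_force: 0.0
```

```bash
python3 - <<'E'
from h import *
import pickle
w=cam("wrist");i,K,R,t=w; save("w2",i); pickle.dump(w,open("w2.pkl","wb"))
hsv=cv2.cvtColor(i,cv2.COLOR_RGB2HSV)
m=cv2.inRange(hsv,(100,110,40),(130,255,255))
cs,_=cv2.findContours(m,0,2); cs=[c for c in cs if cv2.contourArea(c)>400]
for c in cs:
    b=cv2.boxPoints(cv2.minAreaRect(c)); print(cv2.contourArea(c),b.round(1).tolist()); print([atz(p,.03,K,R,t).round(4).tolist() for p in b])
print(r.get_state()['contact_force'],r.get_state()['tcp_pos'])
E
```

```text
2200.0 [[303.8999938964844, 117.69999694824219], [328.3999938964844, 61.70000076293945], [363.70001220703125, 77.19999694824219], [339.20001220703125, 133.10000610351562]]
[[0.5378, 0.2117, 0.03], [0.5973, 0.1841, 0.03], [0.5815, 0.1449, 0.03], [0.5205, 0.1708, 0.03]]
[-0.76482135 -0.39184826 -0.65979136] [0.4719372  0.19302493 0.25652225]
```

View pics/w2.png

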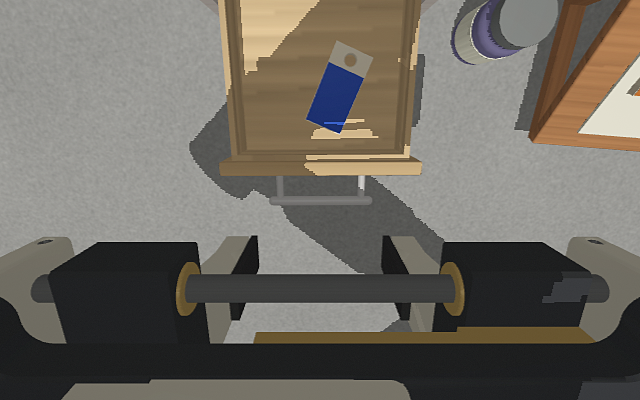

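The tile lies in the drawer with its hole at about (350,60) and the lower end of the glaze from (304,118) to (339,133). It points towards +x, turned about 24° to the right.

```bash
python3 - <<'E'
from h import *
import pickle
i,K,R,t=pickle.load(open("w2.pkl","rb"))
c=viewer.capture("wrist");M=np.linalg.inv(c["mount"]);print(np.array(c["mount"]).round(3).tolist())
for X in((0,0,.019),(.045,0,.013),(.045,.0,.017),(.055,.022,.013)): print(X,proj(X,K,M[:3,:3],M[:3,3]))
# refine tile fit: hole and whole-tile outline (blue + pale band)
g=cv2.resize(i[30:145,280:400],None,fx=5,fy=5,interpolation=cv2.INTER_CUBIC); save("tile",g)
hsv=cv2.cvtColor(g,cv2.COLOR_RGB2HSV)
print("hole",atz((350,60),.028,K,R,t), [atz(p,.03,K,R,t).round(4).tolist() for p in((337,41),(373,58))])
s=r.get_state();print(s['tcp_pos'],s['eef_rot'],s['joints'])
E
```

```text
[[0.0, -0.956, -0.292, 0.079], [1.0, 0.001, -0.001, 0.001], [0.001, -0.292, 0.956, -0.139], [0.0, 0.0, 0.0, 1.0]]
(0, 0, 0.019) [317.53637114 251.18947915]
(0.045, 0, 0.013) [317.2828103  175.34551851]
(0.045, 0.0, 0.017) [317.35225994 173.6328564 ]
(0.055, 0.022, 0.013) [361.90913139 155.51062585]
hole [0.59930086 0.16040244 0.028     ] [[0.6178, 0.1751, 0.03], [0.6011, 0.1355, 0.03]]
[0.47153579 0.19262445 0.25530908] [-1.79968758e+02  2.32802246e-02  4.60609445e-02] [ 4.43109304e+01  4.43526791e+00 -1.89649152e+01 -4.20848392e-02
 -6.65946879e+01  4.57518399e+01]
```

Call:
arm_command:
  travel:
    - [0.1,-0.02,-0.1]
    - [0.176,-0.031,-0.2]
    - [0.176,-0.031,-0.27]
    - [0.176,-0.031,-0.32]
    - [0.176,-0.031,-0.36]
    - [0.176,-0.031,-0.39]
    - [0.176,-0.031,-0.41]
    - [0.176,-0.031,-0.423]
    - [0.176,-0.031,-0.423]
    - [0.176,-0.031,-0.423]
  delta_rot:
    - [0,0,-0.1]
    - [0,0,-0.2]
    - [0,0,-0.267]
    - [0,0,-0.267]
    - [0,0,-0.267]
    - [0,0,-0.267]
    - [0,0,-0.267]
    - [0,0,-0.267]
    - [0,0,-0.267]
    - [0,0,-0.267]
  grip: 0.7

```text
time_s: 7.68
tcp_pos: [0.5607, 0.1773, 0.0447]
eef_rot: [-179.9, -0.0, -24.0]
contact_force: [-0.1, 0.3, -0.5]
gripper_width: 0.0613
gripper_force: 0.0
```

Call:
arm_command:
  travel:
    - [0,0,0]
    - [0,0,0]
    - [0,0,0]
    - [0,0,0]
    - [0,0,0]
    - [0,0,0]
  delta_rot:
    - [0,0,0]
    - [0,0,0]
    - [0,0,0]
    - [0,0,0]
    - [0,0,0]
    - [0,0,0]
  grip: 0.3
  newtons: 25

```text
time_s: 8.43
tcp_pos: [0.5606, 0.1771, 0.0444]
eef_rot: [-180.0, -0.0, -24.0]
contact_force: [-1.1, -0.8, 5.2]
gripper_width: 0.0435
gripper_force: 25.0
```

Call:
arm_command:
  travel:
    - [0,0,0.03]
    - [0,0,0.1]
    - [0,0,0.2]
    - [0,0,0.32]
    - [0,0,0.44]
    - [0,0,0.5]
    - [0,0,0.5]
    - [0,0,0.5]
  delta_rot:
    - [0,0,0]
    - [0,0,0]
    - [0,0,0]
    - [0,0,0]
    - [0,0,0]
    - [0,0,0]
    - [0,0,0]
    - [0,0,0]

```text
time_s: 9.43
tcp_pos: [0.5597, 0.1768, 0.2935]
eef_rot: [180.0, 0.1, -24.0]
contact_force: [-0.3, -0.3, -0.8]
gripper_width: 0.0434
gripper_force: 25.0
```

```bash
python3 - <<'E'
from h import *
c=viewer.capture("wrist");i=c["img"]; K=np.array(c["camera_matrix"]);M=np.linalg.inv(c["mount"]);R,t=M[:3,:3],M[:3,3]
g=cv2.resize(i[125:275,225:415],None,fx=4,fy=4,interpolation=cv2.INTER_CUBIC); save("w3",g)
for X in((.043,0,.0144),(.055,.022,.0144),(.055,-.022,.0144)): print((proj(X,K,R,t)-[225,125])*4)
E
```

```text
[370.45725885 218.0793757 ]
[547.22755166 124.16332825]
[193.41607344 123.97586514]
```

View pics/w3.png

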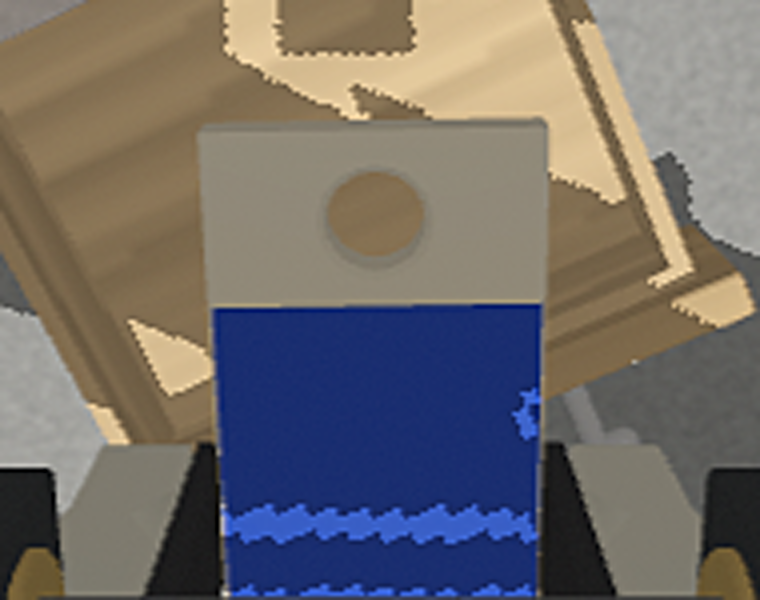

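The held tile looks right: its hole is at crop pixel (377,216), within 1 mm of the predicted spot, and it is turned by about 1°. Next I'll work out a hover pose over the peg.

```bash
cat > g.py <<'E'
from h import *
import pickle
HT=np.array([.0432,.0006,.0184])
def goal(Rp,root,p,cmdpos=None,cmdR=None):
    s=r.get_state()
    Rt=Rp*Ro.from_euler('x',180,degrees=True)
    hole=root+Rp.apply(p); tcp=hole-Rt.apply(HT)
    R0=Ro.from_euler('xyz',s['eef_rot'],degrees=True)
    if cmdR is not None: R0=cmdR
    p0=s['tcp_pos'] if cmdpos is None else np.array(cmdpos)
    print("tcp goal",tcp.round(4),"travel",((tcp-p0)/.5).round(4),"rot",((Rt*R0.inv()).as_rotvec(degrees=True)/90).round(4))
E
cat >> m.py <<'E'
f2=lambda q:f([q[0],-np.pi/6,0,*q[1:]])
q=least_squares(f2,[0,.6,-.2,.13]).x; print("fixed",np.rad2deg(q[0]),q[1:]); print(f2(q).round(2)[-8:])
from g import *
goal(Ro.from_euler('ZYX',[q[0],-np.pi/6,0]),q[1:],[-.055,0,.06],[.560,.177,.2945],Ro.from_euler('ZYX',[-24,0,180],degrees=True))
E
python3 m.py | tail -4
```

```text
yj [0.77389025 0.21887941 0.175     ]
fixed -4.441300077721529 [ 0.62373361 -0.24246859  0.11699503]
[ 0.29  0.41 -0.69  0.18  0.07  0.06 -0.03 -0.62]
tcp goal [ 0.4999 -0.2322  0.1358] travel [-0.1202 -0.8185 -0.3174] rot [-0.0823 -0.3247  0.2123]
```

Call:
arm_command:
  travel:
    - [-0.04,-0.1,0]
    - [-0.08,-0.22,0]
    - [-0.12,-0.34,0]
    - [-0.12,-0.46,0]
    - [-0.12,-0.58,0]
    - [-0.12,-0.7,0]
    - [-0.12,-0.82,0]
    - [-0.12,-0.82,-0.1]
    - [-0.12,-0.82,-0.2]
    - [-0.12,-0.82,-0.28]
    - [-0.12,-0.82,-0.317]
    - [-0.12,-0.82,-0.317]
    - [-0.12,-0.82,-0.317]
  delta_rot:
    - [0,0,0]
    - [0,0,0]
    - [0,0,0]
    - [-0.02,-0.08,0.05]
    - [-0.04,-0.16,0.1]
    - [-0.06,-0.24,0.16]
    - [-0.082,-0.325,0.212]
    - [-0.082,-0.325,0.212]
    - [-0.082,-0.325,0.212]
    - [-0.082,-0.325,0.212]
    - [-0.082,-0.325,0.212]
    - [-0.082,-0.325,0.212]
    - [-0.082,-0.325,0.212]

```text
time_s: 11.1
tcp_pos: [0.5006, -0.233, 0.1359]
eef_rot: [-180.0, -30.0, -4.5]
contact_force: [-0.9, 0.2, 0.1]
gripper_width: 0.0433
gripper_force: 25.0
```

```bash
python3 - <<'E'
from h import *
import pickle
w=cam("wrist");i,K,R,t=w; pickle.dump(w,open("w4.pkl","wb"))
s=r.get_state();print(s['tcp_pos'],s['eef_rot'])
g=cv2.resize(i[20:260,180:460],None,fx=2.5,fy=2.5,interpolation=cv2.INTER_CUBIC); save("w4",g)
Rp=Ro.from_euler('ZYX',[-4.44,-30,0],degrees=True)
for p in((0,0,0),(0,0,.026),(.04,.037,0),(.04,-.037,0)): print(p,(proj(np.array([.6237,-.2425,.117])+Rp.apply(p),K,R,t)-[180,20])*2.5)
E
```

```text
[ 0.50086373 -0.23299561  0.13640422] [-179.96329953  -30.08103236   -4.46919747]
(0, 0, 0) [344.80359699 136.9968539 ]
(0, 0, 0.026) [343.97412132 126.71425852]
(0.04, 0.037, 0) [194.23549265 -37.07042896]
(0.04, -0.037, 0) [494.67278443 -37.48500369]
```

View pics/w4.png

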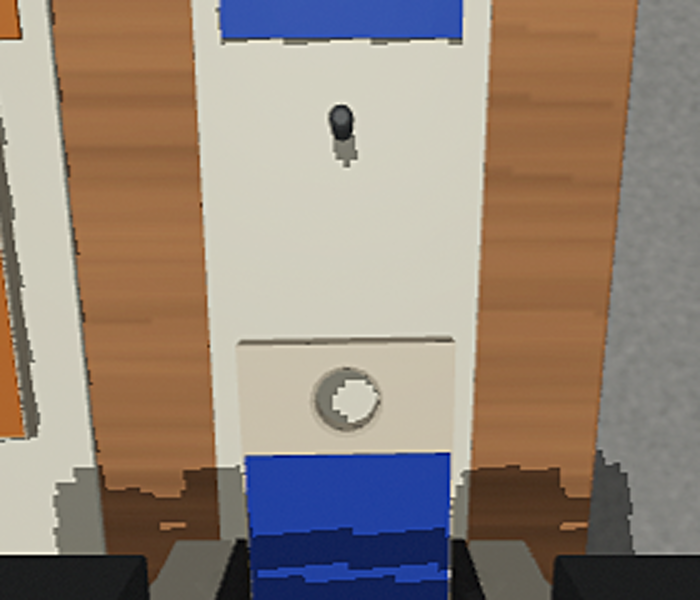

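The peg tip is at about (341,118) and the hole in hand at (347,400). So the peg sits about 2 mm further up the slope than I predicted. I'll correct for that and hover closer.

```bash
cat > n.py <<'E'
from g import *
from scipy.optimize import least_squares
i,K,R,t=pickle.load(open("w4.pkl","rb"))
Rp=Ro.from_euler('ZYX',[-4.44,-30,0],degrees=True); r0=np.array([.6237,-.2425,.117])
f=lambda q:np.r_[proj(r0+Rp.apply([q[0],q[1],.026]),K,R,t)-[180+341/2.5,20+118/2.5], proj(r0+Rp.apply([q[0],q[1],.0]),K,R,t)-[180+341.5/2.5,20+128/2.5]]
q=least_squares(f,[0,0]).x; root=r0+Rp.apply([*q,0])
E
python3 - <<'E'
from n import *
print(q,root)
s=r.get_state(); Rt=Ro.from_euler('xyz',s['eef_rot'],degrees=True)
print((proj(s['tcp_pos']+Rt.apply(HT-[0,0,.004]),K,R,t)-[180,20])*2.5)
c=[.5,-.233,.136]; cR=Ro.from_euler('ZYX',[-4.44,-30,180],degrees=True)
goal(Rp,root,[-.001,0,.06],c,cR); goal(Rp,root,[-.001,0,.036],c,cR)
E
```

```text
[0.00199499 0.00075313] [ 0.62548083 -0.24188288  0.11799749]
[346.34382759 393.34969792]
tcp goal [ 0.5483 -0.2353  0.1638] travel [ 0.0966 -0.0046  0.0556] rot [0. 0. 0.]
tcp goal [ 0.5602 -0.2362  0.143 ] travel [ 0.1205 -0.0064  0.014 ] rot [0. 0. 0.]
```

Call:
arm_command:
  travel:
    - [0.05,-0.003,0.03]
    - [0.099,-0.005,0.057]
    - [0.099,-0.005,0.057]
    - [0.123,-0.006,0.0155]
    - [0.123,-0.006,0.0155]
    - [0.123,-0.006,0.0155]
    - [0.123,-0.006,0.0155]
  delta_rot:
    - [0,0,0]
    - [0,0,0]
    - [0,0,0]
    - [0,0,0]
    - [0,0,0]
    - [0,0,0]
    - [0,0,0]

```text
time_s: 12.02
tcp_pos: [0.5617, -0.236, 0.1442]
eef_rot: [-180.0, -30.1, -4.5]
contact_force: [0.4, -0.1, -1.5]
gripper_width: 0.0435
gripper_force: 25.0
```

```bash
python3 - <<'E'
from n import *
w=cam("wrist");i,K,R,t=w; pickle.dump(w,open("w5.pkl","wb"))
s=r.get_state();print(s['tcp_pos'],s['eef_rot'],s['contact_force'])
save("w5",cv2.resize(i[130:220,260:380],None,fx=6,fy=6,interpolation=cv2.INTER_CUBIC))
for z in(0,.026): print((proj(root+Rp.apply([0,0,z]),K,R,t)-[260,130])*6)
Rt=Ro.from_euler('xyz',s['eef_rot'],degrees=True)
print((proj(s['tcp_pos']+Rt.apply(HT-[.0014,0,.004]),K,R,t)-[260,130])*6)
E
```

```text
[ 0.56179848 -0.23601467  0.14414074] [-179.95369616  -30.0859112    -4.49164938] [ 0.20155243 -0.56484653 -0.42059507]
[356.13730337 210.15009927]
[355.3303768  262.93225112]
[351.33430886 304.58811834]
```

View pics/w5.png

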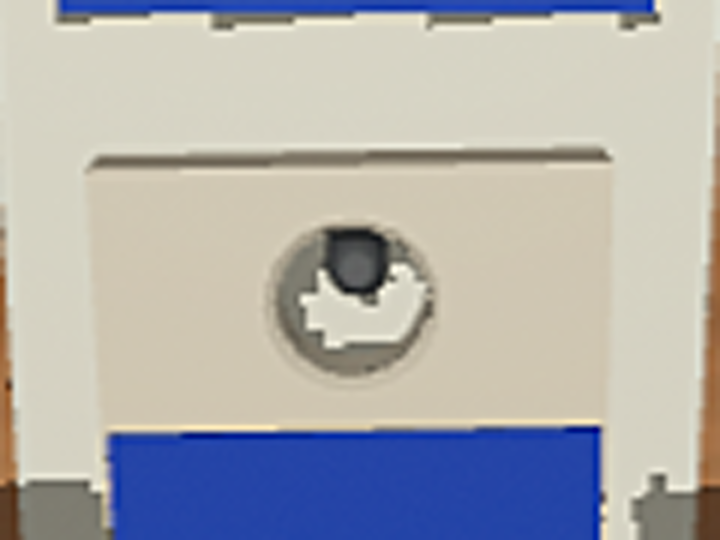

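The peg tip shows inside the hole at (357,263) and the hole centre is at (352,300). Both match the model to within 1 mm, so I'll insert along the peg.

Call:
arm_command:
  travel:
    - [0.006,0,-0.01]
    - [0.012,-0.001,-0.02]
    - [0.017,-0.001,-0.03]
    - [0.022,-0.002,-0.038]
    - [0.026,-0.002,-0.045]
    - [0.028,-0.002,-0.049]
    - [0.028,-0.002,-0.049]
  delta_rot:
    - [0,0,0]
    - [0,0,0]
    - [0,0,0]
    - [0,0,0]
    - [0,0,0]
    - [0,0,0]
    - [0,0,0]

```text
time_s: 12.95
tcp_pos: [0.5758, -0.237, 0.1186]
eef_rot: [-180.0, -30.0, -4.5]
contact_force: [-0.0, 0.1, -1.1]
gripper_width: 0.0433
gripper_force: 25.0
```

Call:
arm_command:
  travel:
    - [0.002,0,-0.0035]
    - [0.004,0,-0.007]
    - [0.004,0,-0.007]
    - [0.004,0,-0.007]
  delta_rot:
    - [0,0,0]
    - [0,0,0]
    - [0,0,0]
    - [0,0,0]

```text
time_s: 13.45
tcp_pos: [0.5773, -0.2371, 0.1171]
eef_rot: [-180.0, -30.1, -4.5]
contact_force: [-15.6, 5.6, 20.3]
gripper_width: 0.0433
gripper_force: 25.0
```

```bash
python3 - <<'E'
from n import *
w=cam("wrist");i,K,R,t=w
save("w6",cv2.resize(i[100:250,220:420],None,fx=4,fy=4,interpolation=cv2.INTER_CUBIC)); print(r.get_state()['contact_force'])
E
```

```text
[-15.87507512   5.44696267  19.69474755]
```

Call:
arm_command:
  travel:
    - [-0.001,0,0.002]
    - [-0.002,0,0.004]
    - [-0.002,0,0.004]
  delta_rot:
    - [0,0,0]
    - [0,0,0]
    - [0,0,0]
  newtons: 5

```text
time_s: 13.88
tcp_pos: [0.577, -0.237, 0.1173]
eef_rot: [-180.0, -30.0, -4.5]
contact_force: [0.5, -0.1, -0.2]
gripper_width: 0.0439
gripper_force: 5.0
```

Call:
arm_command:
  travel:
    - [0,0,0]
    - [0,0,0]
    - [0,0,0]
    - [0,0,0]
    - [-0.005,0,0.01]
    - [-0.02,0,0.034]
    - [-0.05,0,0.09]
    - [-0.08,0,0.16]
    - [-0.12,0,0.22]
    - [-0.14,0,0.24]
    - [-0.14,0,0.24]
  delta_rot:
    - [0,0,0]
    - [0,0,0]
    - [0,0,0]
    - [0,0,0]
    - [0,0,0]
    - [0,0,0]
    - [0,0,0]
    - [0,0,0]
    - [0,0,0]
    - [0,0,0]
    - [0,0,0]
  grip: 0.65

```text
time_s: 15.25
tcp_pos: [0.5065, -0.237, 0.2386]
eef_rot: [-179.9, -30.2, -4.5]
contact_force: [-0.6, -0.3, -0.4]
gripper_width: 0.0569
gripper_force: 0.0
```

```bash
python3 - <<'E'
from n import *
i,K,R,t=cam("wrist"); w=i; j,*_=cam("scene")
a=cv2.resize(w[0:260,160:480],None,fx=1.2,fy=1.2); b=cv2.resize(j[95:320,230:430],(400,450),interpolation=cv2.INTER_CUBIC)
H=np.zeros((450,800,3),np.uint8); H[:312,:384]=a; H[:,400:]=b; save("fin",H); print(r.get_state()['contact_force'])
for z in(0,.026): print((proj(root+Rp.apply([0,0,z]),K,R,t)-[160,0])*1.2)
print([((proj(root+Rp.apply([-.0035-.033+x,y,.008]),K,R,t)-[160,0])*1.2).round(0).tolist() for x in(.045,-.045) for y in(-.022,.022)])
E
```

```text
[ 0.52249663  0.18106594 -0.14555376]
[185.03519237 172.56834473]
[184.37656767 176.76655237]
[[213.0, 163.0], [157.0, 163.0], [211.0, 270.0], [160.0, 270.0]]
```

View pics/fin.png

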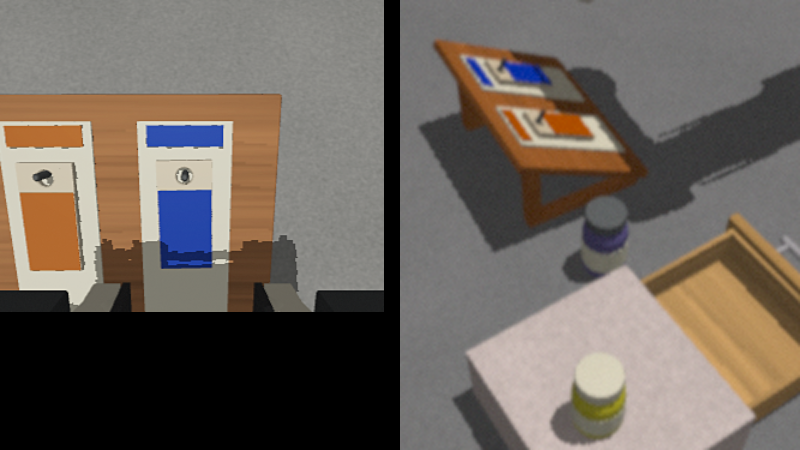

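The blue tile hangs straight on its peg (peg at (184,176), tile from row 160 to 268, as predicted). The drawer is open, and the amber tile and both jars are where they were. Handing in.

```bash
python3 -c "
from plant import close_job
print(close_job())"
```

```text
the job is handed in; nothing more can be done
None
```

The drawer is open to its stop, and the final pictures show the blue tile hanging straight on its peg, glaze outward, with the amber tile and both jars where they were. I handed the job in at about 15 s of the 58 s allowed; it returned no verdict.

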